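# Make up two job kits at the tool bench

### The arm

A 6-joint arm with a two-finger parallel gripper is mounted at the origin on the work surface. World frame = base frame: x ahead of the robot, y to its left, z up, the work surface at z = 0. Lengths are in m, angles in degrees, forces in N, time in s.
With the tool pointing down it reaches from about 0.3 to 0.75 m from the base axis. Payload 8.5 kg.
Tool frame: the origin (TCP) lies at the very end of the fingers, on their centre line; the grasp point (between the pads) lies 19 mm behind it; z points along the fingers, y is the line along which they close (so a half turn about z gives the same grasp; the last joint's range is limited). The gripper opens to 85 mm and grips with 20 to 120 N. Pads are 22 mm wide; open, the fingers measure 114 mm over their backs; the gripper's body (76 mm by 85 mm) begins 54 mm behind the grasp point. The pads swing forward as they close: fully open they stand 13 mm farther back than shut.
Start: joints at [64.326, 21.807, 74.336, -0, 83.858, -12.336], TCP at [0.127, 0.535, 0.231] pointing down, gripper open.
Joint ranges: [-178.18, 178.18], [-50.72, 133.34], [12.68, 142.11], [-81.47, 261.47], [9.98, 163.14], [-165.26, 165.26]. Speed limits (degrees/s): [136.94, 136.94, 180, 180, 180, 180].

### API

Orientations are given as a 3x3 rotation matrix whose columns are the frame's x, y, z axes.
In Python, from rig import observe, cams, ticket gives the robot as it stands.
- The arm moves only by the tool move_arm, never from a script. Its arguments are lists of equal length, an entry for each row: "jaw": the finger opening in cm, from 0 to 8.54; "dp": the shift along the tool's x, y, z in cm, a list of three; "turn": the turn, a rotation vector about the tool's x, y, z in rad, a list of three. In form: {"jaw": [jaw, ...], "dp": [[tx, ty, tz], ...], "turn": [[wx, wy, wz], ...]}. A call has 1 to 12 rows; each row shifts and turns the commanded pose from where the row before left it, along the tool's axes as they then stand; what a row does not reach is not made up. A row lasts 1/12 s, in which the tool goes at most 41.7 mm and 7.16 degrees, less where a joint would pass 70% of its speed; a pose out of reach is approached as far as the arm can. A call is refused whole if a number of a shift passes 4.17 or a number of a turn 0.125, either way. A call with a gripper value outside its range is refused whole. The fingers move at their own pace and stop on an object; "force" is the grip in N (left out, the last holds). Time passes only in rows, so rows that do not move let the fingers close. It gives the time, the measured TCP pose, the force, the opening and the grip force at its end, in the units of the state.
- observe(): the state, without advancing time (a new reading comes with each control period).
- cams.get_image(name): name is "side" or "top"; returns (picture, depth): 400x640x3 uint8, red, green, blue; 400x640 float32, m along the optical axis (not along the pixel's ray), 0 where there is no reading.
- cams.calibration(name): a dict with "vertical_fov" (degrees; the focal length in pixels is half the picture's height over the tangent of half this angle, whatever the lens; pixels are square), "cx", "cy" (the principal point, pixels), "k1" (the pictures are not rectified: a ray, as slopes to the right and down, at radius r is drawn at 1 + k1 r^2 times it, then the intrinsics apply), "view" (4x4, takes a point from world to camera coordinates). Camera axes: x right, y up, looking along -z (the intrinsics and any distortion apply to the point x, -y, -z); pixel columns grow to the right and rows downward; lengths in m; the calibration is good to about 2 mm. A picture is of the moment at which its call begins. calibration takes no time and is no camera call.
- ticket.close_job(): hands the job in; it is judged then, once.
Trained networks look in the newest picture that a camera, given by its name, has taken for a name from the list of things; names that differ only in an ending like _2 or _b are one class to them, and where a whole thing is asked for, a point or a joint stands for the part that bears it (a point fixed in the world has none). Each returns a list of dicts, best first, with "p" (0 to 1); they miss things now and then, are a little off and sometimes report something else, mostly with a low value. They report only what shows in the picture. A call takes as long as a camera call. They do not tell look-alikes from the thing itself.
- cams.spot_in(camera, query): "box" ([centre column, centre row, width, height] as shares, 0 to 1, of the picture: columns of its width, rows of its height, round what is visible of it).
- cams.outline_of(camera, query): "mask" (400x640 bool, what is visible of it) and "box" ([centre column, centre row, width, height] as shares, 0 to 1, of the picture: columns of its width, rows of its height, round what is visible of it).
- cams.mark_of(camera, query): "location" ([column, row] as shares, 0 to 1, of the picture: columns of its width, rows of its height: a listed point, or the origin of a listed thing).
The state is a dict: "time_s": time; "q": joint angles; "qvel": joint speeds; "joint_efforts": joint torques, N m; "position": TCP position; "tool_rot": TCP orientation; "ft_force": force on the tool from outside, world axes, zero at the start; "wrist_torque": the same for the moment, N m; "grip_width": finger opening in m; "gripper_force": force on a finger pad.
Only numpy, scipy, OpenCV 4.12 (cv2) and the standard library are available. Lean on these libraries where they do the work, as an engineer would, in place of code of your own. Each camera call takes 0.05 s, during which the arm holds its last target. There are 200 camera calls.

### The job

Make up the two job kits, one part in each compartment and every part standing the same way up as you found it: the drilled aluminium block, the flanged bronze bush and the tall narrow socket go in the three-compartment tray; the big hex nut and the short wide socket go in the two-compartment tray. The block is still clamped in its drilling fixture: flip the toggle clamp's red handle right over to release it before you lift the block out, and leave the clamp open. Which compartment of a tray a part gets does not matter.

Things in the scene. Friction and masses are not known exactly. Their poses are not given: they have to be found in the camera images.
- fixture: Drilling fixture fixed to the bench: dark steel base 155 x 90 x 12 mm (local x -45 to +110 mm), a nest of four low fences (tops 22 mm above the bench) round the block, a toggle clamp on two cheeks beside it. Origin: on the bench under the block's centre; local x points from block to clamp, z up. Clamp hinge at x = +70, z = 62 mm, along local y.
- clamp (a joint): Toggle clamp angle, rad: 0 clamped (handle upright, arm level over the block, pad on its top); 1.75 fully open (handle lying back, away from the block; arm standing up, top 135 mm above the bench, 65 to 100 mm from the block's centre). Arm and handle are one piece. Over centre at about 0.8: short of that it falls shut, past it it falls open. A push of 1 to 3 N on the grip moves it.
- clamp_grip (a point): Middle of the clamp handle's red round grip (22 mm diameter, 78 mm long, along the handle), 80 mm from the hinge. Clamped, the handle stands upright, the grip reaching from 104 to 182 mm above the bench. To open it is pushed in the fixture's +x direction, over and down.
- block: Bright aluminium block 50 (local x) x 40 (local y) x 45 mm high with four small drilled holes seen in its top, 0.24 kg. Origin: centre of its underside, z up. It starts in the fixture's nest, its underside 12 mm and its top 57 mm above the bench, its axes along the fixture's, with 2 mm play; it lifts straight out when the clamp is open.
- bush: Flanged bronze (yellow metal) bush standing on its flange: flange 50 mm diameter and 10 mm high, above it a neck 32 mm in diameter up to 46 mm, 0.25 kg. Origin: centre of its underside, z up.
- tall_socket: Tall narrow dark steel wrench socket standing upright: plain cylinder 32 mm in diameter, 66 mm high, hexagon opening at the top, 0.25 kg. Origin: centre of its underside, z up.
- wide_socket: Short wide dark steel wrench socket standing upright: plain cylinder 46 mm in diameter, 42 mm high, hexagon opening at the top, 0.3 kg. Origin: centre of its underside, z up.
- nut: Big plain steel hex nut lying flat: 50 mm across flats, 58 mm across corners, 34 mm high, 0.35 kg; its dark bore shows on top. Origin: centre of its underside, z up; two of its flats face along local +y and -y, the others follow every 60 degrees.
- tray3: Grey sheet-metal tray, 226 x 78 mm, with three square compartments in a row. Loose, 0.9 kg, stands flat with its open side up. Origin: centre of its underside; local x runs along the row of compartments, z up. Floor 4 mm thick, all walls and dividers 4 mm thick, their top 14 mm above the bench. Each compartment is 70 x 70 mm inside; centres at x = -74, 0 and +74 mm.
- tray2: Grey sheet-metal tray, 152 x 78 mm, with two square compartments in a row. Loose, 0.9 kg, stands flat with its open side up. Origin: centre of its underside; local x runs along the row of compartments, z up. Floor 4 mm thick, all walls and dividers 4 mm thick, their top 14 mm above the bench. Each compartment is 70 x 70 mm inside; centres at x = -37 and +37 mm.
Things that resemble listed ones, but are neither listed nor needed, are in the scene too. What is shaped like the block but green or pink is not meant.

How it is judged (in metres and radians):
At the end, for the whole second after the job is handed in: Clamp open (over 1.3 rad). Block, bush, tall socket in the three-compartment tray, nut, wide socket in the two-compartment one, one per compartment: within 30 mm of its centre along and across, resting on its floor (5 mm), upright (0.12 rad), at rest; trays flat (0.1 rad) (value of joint clamp above 1.3 rad and angle between each of tray3, tray2's own z axis and vertical below 0.1 rad and y of block in the frame of tray3 between -0.03 and 0.03 m and z of each of block, bush, tall_socket in the frame of tray3 below 0.009 m and angle between each of block, bush, tall_socket, nut, wide_socket's own z axis and vertical below 0.12 rad and linear speed of each of block, bush, tall_socket, nut, wide_socket below 0.03 m/s and y of bush in the frame of tray3 between -0.03 and 0.03 m and y of tall_socket in the frame of tray3 between -0.03 and 0.03 m and (x of block in the frame of tray3 between -0.104 and -0.044 m or x of bush in the frame of tray3 between -0.104 and -0.044 m or x of tall_socket in the frame of tray3 between -0.104 and -0.044 m) and (x of block in the frame of tray3 between -0.03 and 0.03 m or x of bush in the frame of tray3 between -0.03 and 0.03 m or x of tall_socket in the frame of tray3 between -0.03 and 0.03 m) and (x of block in the frame of tray3 between 0.044 and 0.104 m or x of bush in the frame of tray3 between 0.044 and 0.104 m or x of tall_socket in the frame of tray3 between 0.044 and 0.104 m) and y of nut in the frame of tray2 between -0.03 and 0.03 m and z of each of nut, wide_socket in the frame of tray2 below 0.009 m and y of wide_socket in the frame of tray2 between -0.03 and 0.03 m and (x of nut in the frame of tray2 between -0.067 and -0.007 m or x of wide_socket in the frame of tray2 between -0.067 and -0.007 m) and (x of nut in the frame of tray2 between 0.007 and 0.067 m or x of wide_socket in the frame of tray2 between 0.007 and 0.067 m)); the robot touches nothing.
It fails at once if the block is pulled out while the clamp is not released (value of joint clamp below 0.7 rad and distance of block from where it was at the start of the episode above 0.025 m).
It also fails if it takes over 144 s, if anything falls off the work surface, if the arm or the gripper's body presses on something with over 40 N, if the wrist force passes 120 N, or if a joint passes its speed limit or range.

## Working session

There is one attempt and no reset: what is moved stays moved. The work goes in short steps, Python scripts to look and compute and a tool call to move; the robot and the scene stay as the last step left them, time stands still between calls to the robot, and variables do not carry over. Pictures are saved under pics/ and viewed, at most 14 in all, crops included, and the job is handed in when it is done.

Besides the shell and the picture viewer there is one more tool, called after "Call:" in YAML: its name, and indented under it one key for each argument. move_arm: Moves the arm, as the interface text tells. Its arguments: {"type":"object","properties":{"jaw":{"type":"array","items":{"type":"number"}},"dp":{"type":"array","items":{"type":"array","items":{"type":"number"}}},"turn":{"type":"array","items":{"type":"array","items":{"type":"number"}}},"force":{"type":"number"}},"required":["jaw","dp","turn"]}

```bash
mkdir -p pics; ls; cat > h.py <<'E'
import numpy as np, cv2
from rig import observe, cams, ticket
def cal(n):
    c=cams.calibration(n); f=200/np.tan(np.radians(c["vertical_fov"])/2)
    return c,f,np.array(c["view"],float).reshape(4,4)
def world(n,u,v,depth=None,z=None):
    "pixels -> world by depth, or on plane z"
    c,f,V=cal(n); u=np.atleast_1d(u).astype(float); v=np.atleast_1d(v).astype(float)
    K=np.array([[f,0,c["cx"]],[0,f,c["cy"]],[0,0,1]])
    s=cv2.undistortPoints(np.stack([u,v],1)[:,None],K,np.array([c["k1"],0,0,0,0.]))[:,0]
    d=np.stack([s[:,0],-s[:,1],-np.ones(len(s))],1)
    R=V[:3,:3]; o=-R.T@V[:3,3]; w=d@R
    t=np.atleast_1d(depth) if z is None else (z-o[2])/w[:,2]
    return o+w*t[:,None]
def pix(n,P):
    c,f,V=cal(n); P=np.atleast_2d(P)@V[:3,:3].T+V[:3,3]
    s=np.stack([P[:,0]/-P[:,2],-P[:,1]/-P[:,2]],1); r=(s**2).sum(1,keepdims=True)
    return s*(1+c["k1"]*r)*f+[c["cx"],c["cy"]]
def cloud(n,depth):
    v,u=np.mgrid[:400,:640]; P=world(n,u.ravel(),v.ravel(),depth.ravel()).reshape(400,640,3); P[depth==0]=np.nan; return P
def save(name,img): cv2.imwrite("pics/"+name,img[...,::-1])
E
python3 - <<'E'
from h import *
for n in ("top","side"):
    im,d=cams.get_image(n); save(n+"0.png",im); np.save(n+"0.npy",d)
    c,f,V=cal(n); print(n,f,c["cx"],c["cy"],c["k1"],(-V[:3,:3].T@V[:3,3]).round(3),V[2,:3].round(2))
    for q in ["fixture","block","bush","tall_socket","wide_socket","nut","tray3","tray2","clamp_grip"]:
        r=cams.spot_in(n,q); print(q,[(round(x["p"],2),(np.array(x["box"])*[640,400,640,400]).round().astype(int).tolist()) for x in r[:5]])
print(observe()["time_s"])
E
```

```text
pics
top 511.96555457915827 328.06686971749417 194.40339128087203 0.0074757720056134475 [ 0.373 -0.005  1.223] [-0.15 -0.01  0.99]
fixture [(0.66, [328, 197, 46, 70]), (0.38, [330, 185, 14, 50])]
block [(0.91, [351, 256, 23, 23]), (0.86, [308, 261, 24, 19]), (0.82, [326, 208, 17, 22]), (0.64, [382, 189, 24, 22])]
bush [(0.9, [413, 232, 21, 19])]
tall_socket [(0.65, [419, 144, 18, 19])]
wide_socket [(0.87, [254, 230, 25, 17])]
nut [(0.83, [247, 151, 26, 24])]
tray3 [(0.71, [181, 229, 48, 97]), (0.65, [481, 212, 35, 61])]
tray2 [(0.71, [181, 229, 48, 97]), (0.65, [481, 212, 35, 61])]
clamp_grip [(0.66, [331, 183, 14, 49])]
side 387.71004522254685 325.3161285467113 196.7577519345673 0.009016466650194916 [ 0.341 -0.683  0.956] [-0.18 -0.62  0.77]
fixture [(0.92, [329, 206, 52, 61]), (0.75, [332, 192, 36, 36])]
block [(0.91, [341, 247, 18, 23]), (0.86, [276, 215, 17, 21]), (0.67, [285, 238, 19, 21]), (0.63, [321, 214, 17, 17]), (0.36, [314, 281, 20, 25])]
bush [(0.79, [314, 281, 24, 24])]
tall_socket [(0.8, [389, 263, 15, 23])]
wide_socket [(0.73, [291, 180, 13, 16]), (0.42, [320, 213, 11, 19])]
nut []
tray3 [(0.97, [281, 147, 71, 22]), (0.78, [351, 336, 69, 45])]
tray2 [(0.97, [281, 147, 71, 22]), (0.78, [351, 336, 69, 45])]
clamp_grip [(0.55, [330, 193, 33, 39])]
1.0
```

```bash
python3 - <<'E'
import cv2
a=cv2.imread("pics/top0.png")[90:310,140:520]; cv2.imwrite("pics/top0c.png",cv2.resize(a,None,fx=2.1,fy=2.1,interpolation=cv2.INTER_CUBIC))
a=cv2.imread("pics/side0.png")[110:380,220:440]; cv2.imwrite("pics/side0c.png",cv2.resize(a,None,fx=2.2,fy=2.2,interpolation=cv2.INTER_CUBIC))
E
```

```text
(no output)
```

View pics/top0c.png

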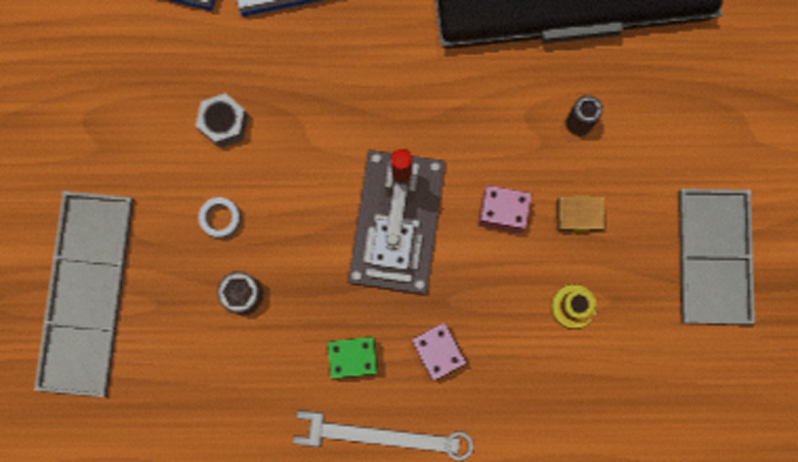

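View pics/side0c.png

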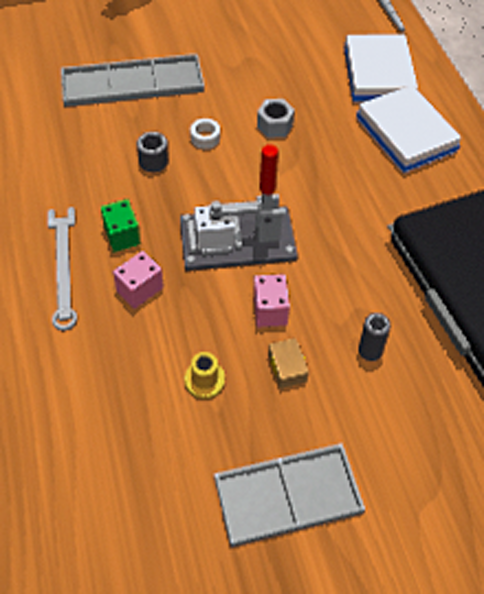

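Top picture (full-frame pixels): the real block is bright aluminium in the nest (326,208). Look-alikes are pink (381,189), pink (349,257), green (308,260) and the wooden cuboid (417,191). The nut is hex at (245,147), with a plain white ring at (245,193). The wide socket is at (254,230), the tall socket at (419,144), the bush at (413,235). tray3 is on the left, tray2 on the right, and the red grip is at (331,170).

```bash
cat > meas.py <<'E'
from h import *
def meas(n,box,P,zlo,zhi):
    "points in pixel box with z in band: minAreaRect in world xy"
    c,r,w,h=box; r0,r1,c0,c1=int(r-h/2-3),int(r+h/2+4),int(c-w/2-3),int(c+w/2+4)
    Q=P[r0:r1,c0:c1].reshape(-1,3); Q=Q[(Q[:,2]>zlo)&(Q[:,2]<zhi)]
    if len(Q)<5: return None
    R=cv2.minAreaRect((Q[:,:2]*1000).astype(np.float32))
    return len(Q),np.round(R[0],1),np.round(R[1],1),round(R[2],1),np.round((Q[:,:2].min(0)+Q[:,:2].max(0))*500,1),round(float(np.median(Q[:,2])),4)
E
python3 - <<'E'
from meas import *
P=cloud("top",np.load("top0.npy"))
print("table z",np.nanmedian(P[270:290,200:420,2]))
for nm,b,lo,hi in [("nut",(247,148,26,26),.028,.04),("wide",(254,230,25,20),.035,.05),("tall",(419,144,18,19),.055,.075),
  ("bushneck",(413,234,21,24),.038,.055),("bushfl",(413,234,21,24),.004,.018),("block",(326,206,17,26),.05,.063),("base",(328,197,46,70),.005,.017),
  ("tray3",(181,229,48,97),.008,.02),("tray2",(481,212,35,66),.008,.02),("grip",(331,171,14,20),.11,.2),("pinkA",(382,189,24,22),.03,.06),("pinkB",(351,256,23,23),.03,.06),("ring",(245,193,22,22),.005,.03)]:
    print(nm,meas("top",b,P,lo,hi))
E
```

```text
table z 0.0005435072415984621
nut (375, array([666.5, 201.5]), array([50.5, 54.3]), 16.7, array([666.4, 201.8]), 0.0348)
wide (310, array([467.7, 177.3]), array([44.1, 44.1]), 48.9, array([468.6, 177.4]), 0.0428)
tall (157, array([ 664.8, -209.1]), array([29.3, 30.9]), 84.5, array([ 664.6, -208.9]), 0.0666)
bushneck (155, array([ 451.3, -195.9]), array([30.1, 30.5]), 1.2, array([ 451.4, -195.8]), 0.0464)
bushfl (207, array([ 455.5, -195.5]), array([64.6, 71.2]), 89.3, array([ 455.8, -195.7]), 0.0095)
block (295, array([517.7,   7.1]), array([39.8, 50.3]), 81.4, array([516.8,   7.8]), 0.0573)
base (1400, array([546.9,   4.5]), array([124.6, 183.8]), 89.1, array([546.7,   4.1]), 0.0121)
tray3 (858, array([470.1, 346. ]), array([105.5, 226. ]), 84.3, array([471.4, 349.9]), 0.0131)
tray2 (593, array([ 505.7, -358.6]), array([ 80.7, 154.8]), 89.0, array([ 505.7, -358. ]), 0.0127)
grip (141, array([586.5,  -3.6]), array([21.2, 20.7]), 88.5, array([586.6,  -3.6]), 0.1796)
pinkA (390, array([ 559.8, -118.9]), array([50. , 40.4]), 79.0, array([ 559.7, -118.1]), 0.0453)
pinkB (384, array([401.2, -42.2]), array([48.7, 40. ]), 26.0, array([401.5, -42.6]), 0.0455)
ring (222, array([556.2, 203.6]), array([54.4, 61.7]), 8.4, array([556.1, 204.2]), 0.0211)
```

```bash
python3 - <<'E'
from meas import *
im=cv2.imread("pics/top0.png"); P=cloud("top",np.load("top0.npy"))
hsv=cv2.cvtColor(im,cv2.COLOR_BGR2HSV)
for nm,(c,r,w,h) in dict(tray3=(181,229,60,110),tray2=(481,212,50,76)).items():
    m=np.zeros((400,640),np.uint8); s=np.s_[r-h//2:r+h//2,c-w//2:c+w//2]
    m[s]=((hsv[s][...,1]<90)&(hsv[s][...,2]>60))*255
    k,l,st,_=cv2.connectedComponentsWithStats(m); i=1+st[1:,4].argmax(); v,u=np.nonzero(l==i)
    W=world("top",u,v,z=np.full(len(u),.010)); R=cv2.minAreaRect((W[:,:2]*1000).astype(np.float32)); print(nm,len(u),np.round(R[0],1),np.round(R[1],1),R[2], (W[:,:2].mean(0)*1000).round(1))
    mm=np.cov(W[:,:2].T); e,ev=np.linalg.eigh(mm); print(" axis",np.degrees(np.arctan2(ev[1,1],ev[0,1])))
# nut: hex fit by support widths
Q=P[132:166,230:264].reshape(-1,3); Q=Q[(Q[:,2]>.029)&(Q[:,2]<.04)][:,:2]*1000
A=np.arange(0,60,1.); 
def wd(a): t=np.radians(a); p=Q@[np.cos(t),np.sin(t)]; return np.ptp(p)
s=[sum(wd(a+k) for k in(0,60,120))/3 for a in A]; o=np.argsort(s)[:5]; print("nut flat normals (mod 60)",A[o],np.array(s)[o].round(1))
a=A[o[0]]; print([ (k+a,((Q@[np.cos(np.radians(k+a)),np.sin(np.radians(k+a))]).min(),(Q@[np.cos(np.radians(k+a)),np.sin(np.radians(k+a))]).max())) for k in(0,60,120)])
o=observe(); print(o["time_s"],o["position"],np.array(o["tool_rot"]).round(3),o["grip_width"],o["ft_force"])
E
```

```text
tray3 3178 [471.5 357.7] [ 80.4 226.4] 84.11388397216797 [469.7 357.8]
 axis 173.9139822327271
tray2 2156 [ 507.5 -358.3] [ 80.3 152.3] 87.6607437133789 [ 506.5 -357.8]
 axis 178.63351273959057
nut flat normals (mod 60) [20. 21. 19. 18. 22.] [50.6 50.6 50.7 50.7 50.8]
[(np.float64(20.0), (np.float64(669.9525970071039), np.float64(720.703074435991))), (np.float64(80.0), (np.float64(289.34195649267707), np.float64(340.77290246146777))), (np.float64(140.0), (np.float64(-406.02558875163635), np.float64(-356.30569326871233)))]
1.0 [0.12687685 0.53513786 0.2313268 ] [[-0.973  0.231  0.   ]
 [ 0.231  0.973 -0.   ]
 [-0.    -0.    -1.   ]] 0.0851549106165456 [ 0.04117238 -1.03681549  1.11620084]
```

```bash
cat > go.py <<'E'
import sys; from h import *
# python3 go.py x y z [x y z ...] (mm): successive tool-frame shifts (cm) with yaw held at 81.3
o=observe(); p=np.array(o["position"])*1000; R=np.array(o["tool_rot"])
print(o["time_s"],p.round(1),"phi",np.degrees(np.arctan2(R[1,1],R[0,1])).round(2),"w",round(o["grip_width"]*1000,1),"gf",o["gripper_force"],"ft",np.round(o["ft_force"],1))
t=np.radians(81.3); R=np.array([[-np.sin(t),np.cos(t),0],[np.cos(t),np.sin(t),0],[0,0,-1]])
for x in np.array(sys.argv[1:],float).reshape(-1,3): print(x,(R@(x-p)/10).round(2)); p=x
E
python3 go.py 542 3.5 231
```

```text
1.0 [126.9 535.1 231.3] phi 76.66 w 85.2 gf 0.0 ft [ 0.  -1.   1.1]
[542.    3.5 231. ] [-4.908e+01 -4.627e+01  3.000e-02]
```

Call:
move_arm:
  jaw: [0]
  dp:
    - [0,0,0]
  turn:
    - [0,0,-0.082]

```text
time_s: 1.08
position: [0.1269, 0.5352, 0.2313]
tool_rot: [[-0.989, 0.151, 0.0], [0.151, 0.989, 0.0], [-0.0, 0.0, -1.0]]
ft_force: [0.2, -0.0, -0.1]
grip_width: 0.0755
gripper_force: 0.0
```

Call:
move_arm:
  jaw: [0,0,0,0,0,0,0,0,0,0,0,0]
  dp:
    - [-2.04,-1.93,0]
    - [-2.04,-1.93,0]
    - [-2.04,-1.93,0]
    - [-2.04,-1.93,0]
    - [-2.04,-1.93,0]
    - [-2.04,-1.93,0]
    - [-2.04,-1.93,0]
    - [-2.04,-1.93,0]
    - [-2.04,-1.93,0]
    - [-2.04,-1.93,0]
    - [-2.04,-1.93,0]
    - [-2.04,-1.93,0]
  turn:
    - [0,0,0]
    - [0,0,0]
    - [0,0,0]
    - [0,0,0]
    - [0,0,0]
    - [0,0,0]
    - [0,0,0]
    - [0,0,0]
    - [0,0,0]
    - [0,0,0]
    - [0,0,0]
    - [0,0,0]

```text
time_s: 2.08
position: [0.3348, 0.2682, 0.2315]
tool_rot: [[-0.989, 0.15, 0.0], [0.15, 0.989, 0.0], [-0.0, 0.0, -1.0]]
ft_force: [1.1, 0.4, -0.1]
grip_width: 0.0
gripper_force: 0.0
```

Call:
move_arm:
  jaw: [0,0,0,0,0,0,0,0,0,0,0,0]
  dp:
    - [-2.04,-1.93,0]
    - [-2.04,-1.93,0]
    - [-2.04,-1.93,0]
    - [-2.04,-1.93,0]
    - [-2.04,-1.93,0]
    - [-2.04,-1.93,0]
    - [-2.04,-1.93,0]
    - [-2.04,-1.93,0]
    - [-2.04,-1.93,0]
    - [-2.04,-1.93,0]
    - [-2.04,-1.93,0]
    - [-2.04,-1.93,0]
  turn:
    - [0,0,0]
    - [0,0,0]
    - [0,0,0]
    - [0,0,0]
    - [0,0,0]
    - [0,0,0]
    - [0,0,0]
    - [0,0,0]
    - [0,0,0]
    - [0,0,0]
    - [0,0,0]
    - [0,0,0]

```text
time_s: 3.08
position: [0.542, 0.0024, 0.2314]
tool_rot: [[-0.989, 0.15, 0.0], [0.15, 0.989, -0.0], [-0.0, 0.0, -1.0]]
ft_force: [-0.1, 0.1, 0.7]
grip_width: -0.0
gripper_force: 0.0
```

```bash
python3 go.py 542 3.5 231 542 3.5 130
```

```text
3.0833 [542.    2.4 231.4] phi 81.35 w -0.0 gf 0.0 ft [-0.1  0.1  0.7]
[542.    3.5 231. ] [0.02 0.11 0.04]
[542.    3.5 130. ] [ 0.   0.  10.1]
```

Call:
move_arm:
  jaw: [0,0,0,0,0,0,0,0,0,0,0,0]
  dp:
    - [0,0.1,2.5]
    - [0,0,2.5]
    - [0,0,2.5]
    - [0,0,2.6]
    - [0,0,0]
    - [-1,0,0]
    - [-1,0,0]
    - [-1,0,0]
    - [-1,0,0]
    - [-1,0,0]
    - [-1,0,0]
    - [-1,0,0]
  turn:
    - [0,0,0]
    - [0,0,0]
    - [0,0,0]
    - [0,0,0]
    - [0,0,0]
    - [0,0,0]
    - [0,0,0]
    - [0,0,0]
    - [0,0,0]
    - [0,0,0]
    - [0,0,0]
    - [0,0,0]

```text
time_s: 4.08
position: [0.6114, -0.0059, 0.1319]
tool_rot: [[-0.989, 0.15, 0.001], [0.15, 0.989, -0.0], [-0.001, -0.0, -1.0]]
ft_force: [-0.2, -0.4, -0.5]
grip_width: -0.0
gripper_force: 0.2
```

Call:
move_arm:
  jaw: [0,0,0,0,0,0]
  dp:
    - [-1,0,0]
    - [-1,0,0]
    - [-1,0,0]
    - [-0.7,0,0]
    - [0,0,0]
    - [0,0,0]
  turn:
    - [0,0,0]
    - [0,0,0]
    - [0,0,0]
    - [0,0,0]
    - [0,0,0]
    - [0,0,0]

```text
time_s: 4.58
position: [0.6473, -0.0114, 0.1309]
tool_rot: [[-0.989, 0.15, 0.0], [0.15, 0.989, -0.0], [-0.0, -0.0, -1.0]]
ft_force: [0.0, 0.3, -0.1]
grip_width: 0.0001
gripper_force: 0.0
```

```bash
python3 - <<'E'
from h import *
im,d=cams.get_image("side"); save("s1.png",cv2.resize(im[110:280,240:420],None,fx=3,fy=3,interpolation=cv2.INTER_CUBIC))
E
python3 go.py
```

```text
4.6333 [647.  -11.3 130.8] phi 81.36 w -0.1 gf 0.0 ft [ 0.2 -0.5  0.5]
```

View pics/s1.png

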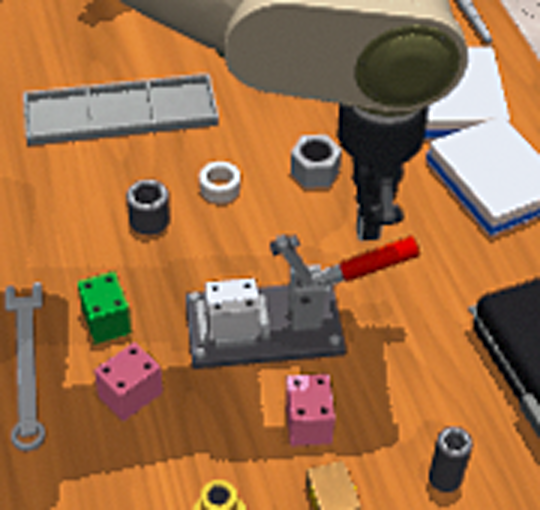

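The red handle lies well past centre (crop (380,258)), the arm is rising (290,245), and the block is still in its nest (235,305).

```bash
python3 go.py 647 -11.3 220 517.5 7.4 220 517.5 7.4 29
```

```text
4.6333 [647.  -11.3 130.8] phi 81.36 w -0.1 gf 0.0 ft [ 0.2 -0.5  0.5]
[647.  -11.3 220. ] [ 0.    0.   -8.92]
[517.5   7.4 220. ] [13.08 -0.11  0.  ]
[517.5   7.4  29. ] [ 0.   0.  19.1]
```

Call:
move_arm:
  jaw: [0,0,0,4,7,7,7,7,7,7,7,7]
  dp:
    - [0,0,-3]
    - [0,0,-3]
    - [0,0,-2.9]
    - [2.2,0,0]
    - [2.2,0,0]
    - [2.2,0,0]
    - [2.2,0,0]
    - [2.2,0,0]
    - [2.1,-0.1,0]
    - [0,0,0]
    - [0,0,0]
    - [0,0,0]
  turn:
    - [0,0,0]
    - [0,0,0]
    - [0,0,0]
    - [0,0,0]
    - [0,0,0]
    - [0,0,0]
    - [0,0,0]
    - [0,0,0]
    - [0,0,0]
    - [0,0,0]
    - [0,0,0]
    - [0,0,0]

```text
time_s: 5.63
position: [0.518, 0.0072, 0.2197]
tool_rot: [[-0.989, 0.15, 0.001], [0.15, 0.989, -0.0], [-0.001, -0.0, -1.0]]
ft_force: [0.5, 0.3, 0.6]
grip_width: 0.0699
gripper_force: 0.0
```

```bash
python3 - <<'E'
from h import *
im,d=cams.get_image("side"); save("s2.png",cv2.resize(im[110:280,240:420],None,fx=3,fy=3,interpolation=cv2.INTER_CUBIC))
E
python3 go.py 517.5 7.4 29
```

```text
5.6833 [518.2   7.1 219.5] phi 81.36 w 69.9 gf 0.0 ft [ 0.4 -0.6  0.6]
[517.5   7.4  29. ] [ 0.08  0.02 19.05]
```

View pics/s2.png

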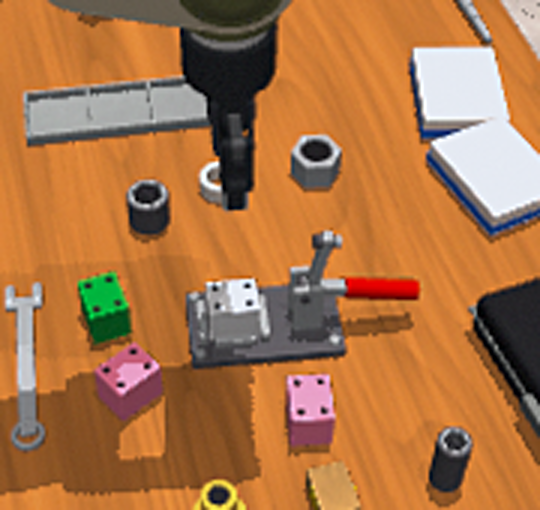

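The clamp is fully open: handle lying back (crop (380,288)), arm upright (325,260). Next I grasp the block.

Call:
move_arm:
  jaw: [7,7,7,7,7,7,7,7,3,3,3,3]
  dp:
    - [0.1,0,3]
    - [0,0,3]
    - [0,0,3]
    - [0,0,3]
    - [0,0,3]
    - [0,0,2.5]
    - [0,0,1.55]
    - [0,0,0]
    - [0,0,0]
    - [0,0,0]
    - [0,0,0]
    - [0,0,0]
  turn:
    - [0,0,0]
    - [0,0,0]
    - [0,0,0]
    - [0,0,0]
    - [0,0,0]
    - [0,0,0]
    - [0,0,0]
    - [0,0,0]
    - [0,0,0]
    - [0,0,0]
    - [0,0,0]
    - [0,0,0]
  force: 60

```text
time_s: 6.68
position: [0.5176, 0.0073, 0.0302]
tool_rot: [[-0.989, 0.15, 0.003], [0.15, 0.989, -0.001], [-0.003, -0.0, -1.0]]
ft_force: [0.7, 0.4, 4.6]
grip_width: 0.0392
gripper_force: 62.0
```

```bash
python3 go.py 517.5 7.4 200 470.5 357.7 200 470.5 357.7 22
```

```text
6.6833 [517.6   7.3  30.2] phi 81.36 w 39.2 gf 62.04059958457947 ft [0.7 0.4 4.6]
[517.5   7.4 200. ] [ 1.000e-02  1.000e-02 -1.698e+01]
[470.5 357.7 200. ] [ 9.94 33.92  0.  ]
[470.5 357.7  22. ] [ 0.   0.  17.8]
```

Call:
move_arm:
  jaw: [3,3,3,3,3,3,3,3,3,3,3,3]
  dp:
    - [0,0,-1.5]
    - [0,0,-2.5]
    - [0,0,-3]
    - [0,0,-3]
    - [0,0,-2]
    - [0,0,0]
    - [0.2,2.5,0]
    - [0.2,2.5,0]
    - [0.2,2.5,0]
    - [0.2,2.5,0]
    - [0.2,2.5,0]
    - [0.2,2.5,0]
  turn:
    - [0,0,0]
    - [0,0,0]
    - [0,0,0]
    - [0,0,0]
    - [0,0,0]
    - [0,0,0]
    - [0,0,0]
    - [0,0,0]
    - [0,0,0]
    - [0,0,0]
    - [0,0,0]
    - [0,0,0]

```text
time_s: 7.68
position: [0.5267, 0.1587, 0.1478]
tool_rot: [[-0.989, 0.15, -0.002], [0.15, 0.989, -0.0], [0.002, -0.0, -1.0]]
ft_force: [0.3, -0.2, -2.1]
grip_width: 0.039
gripper_force: 61.3
```

Call:
move_arm:
  jaw: [3,3,3,3,3,3,3,3,3]
  dp:
    - [0.2,2.5,0]
    - [0.2,2.5,0]
    - [0.2,2.5,0]
    - [0.2,2.5,0]
    - [0.2,2.5,0]
    - [0.2,2.5,0]
    - [0.15,2.5,0]
    - [0,1.77,0]
    - [0,0,0]
  turn:
    - [0,0,0]
    - [0,0,0]
    - [0,0,0]
    - [0,0,0]
    - [0,0,0]
    - [0,0,0]
    - [0,0,0]
    - [0,0,0]
    - [0,0,0]

```text
time_s: 8.43
position: [0.5422, 0.3529, 0.1471]
tool_rot: [[-0.989, 0.147, -0.001], [0.147, 0.989, 0.0], [0.001, 0.0, -1.0]]
ft_force: [-0.3, -0.3, -2.9]
grip_width: 0.0391
gripper_force: 61.5
```

```bash
python3 go.py 544.1 350 23.2
```

```text
8.4333 [542.2 352.9 147.1] phi 81.52 w 39.1 gf 61.48659110069275 ft [-0.3 -0.3 -2.9]
[544.1 350.   23.2] [-0.23 -0.25 12.39]
```

Call:
move_arm:
  jaw: [3,3,3,3,3,3,3,3,6.5,6.5,6.5]
  dp:
    - [-0.1,-0.1,2.5]
    - [-0.1,-0.1,2.5]
    - [0,0,2.5]
    - [0,0,2]
    - [0,0,1.4]
    - [0,0,1]
    - [0,0,0.5]
    - [0,0,0]
    - [0,0,0]
    - [0,0,0]
    - [0,0,0]
  turn:
    - [0,0,0]
    - [0,0,0]
    - [0,0,0]
    - [0,0,0]
    - [0,0,0]
    - [0,0,0]
    - [0,0,0]
    - [0,0,0]
    - [0,0,0]
    - [0,0,0]
    - [0,0,0]

```text
time_s: 9.35
position: [0.5452, 0.348, 0.0262]
tool_rot: [[-0.989, 0.15, 0.002], [0.15, 0.989, 0.001], [-0.002, 0.001, -1.0]]
ft_force: [0.2, 0.1, 0.4]
grip_width: 0.0651
gripper_force: 0.0
```

```bash
python3 go.py 544.1 350 200 666.5 201.6 200 666.5 201.6 12
```

```text
9.35 [545.2 348.   26.2] phi 81.36 w 65.1 gf 0.0 ft [0.2 0.1 0.4]
[544.1 350.  200. ] [  0.14   0.18 -17.38]
[666.5 201.6 200. ] [-14.34 -12.82   0.  ]
[666.5 201.6  12. ] [ 0.   0.  18.8]
```

Call:
move_arm:
  jaw: [6.5,7.5,7.5,7.5,7.5,7.5,7.5,7.5,7.5,7.5,7.5,7.5]
  dp:
    - [0,0,-3]
    - [0,0,-3]
    - [0,0,-3]
    - [0,0,-3]
    - [-1.8,-1.6,0]
    - [-1.8,-1.6,0]
    - [-1.8,-1.6,0]
    - [-1.8,-1.6,0]
    - [-1.8,-1.6,0]
    - [-1.8,-1.6,0]
    - [-1.8,-1.6,0]
    - [-1.6,-1.4,0]
  turn:
    - [0,0,0]
    - [0,0,0]
    - [0,0,0]
    - [0,0,0]
    - [0,0,0]
    - [0,0,0]
    - [0,0,0]
    - [0,0,0]
    - [0,0,0]
    - [0,0,0]
    - [0,0,0]
    - [0,0,0]

```text
time_s: 10.35
position: [0.667, 0.2006, 0.1458]
tool_rot: [[-0.989, 0.151, 0.002], [0.151, 0.989, 0.0], [-0.002, 0.0, -1.0]]
ft_force: [-1.0, 1.1, -0.0]
grip_width: 0.0748
gripper_force: 0.0
```

Call:
move_arm:
  jaw: [7.5,7.5]
  dp:
    - [0,0,0]
    - [0,0,0]
  turn:
    - [0,0,0.02]
    - [0,0,0]

```text
time_s: 10.52
position: [0.6665, 0.2011, 0.1453]
tool_rot: [[-0.985, 0.173, 0.001], [0.173, 0.985, 0.0], [-0.001, 0.0, -1.0]]
ft_force: [0.7, 0.2, 0.2]
grip_width: 0.0752
gripper_force: 0.0
```

```bash
python3 go.py 666.5 201.6 12
```

```text
10.5167 [666.5 201.1 145.3] phi 80.06 w 75.2 gf 0.0 ft [0.7 0.2 0.2]
[666.5 201.6  12. ] [1.000e-02 5.000e-02 1.333e+01]
```

Call:
move_arm:
  jaw: [7.5,7.5,7.5,7.5,7.5,7.5,7.5,4,4,4,4,4]
  dp:
    - [0,0,3]
    - [0,0,3]
    - [0,0,3]
    - [0,0,2.5]
    - [0,0,1.3]
    - [0,0,0.5]
    - [0,0,0]
    - [0,0,0]
    - [0,0,0]
    - [0,0,0]
    - [0,0,0]
    - [0,0,0]
  turn:
    - [0,0,0]
    - [0,0,0]
    - [0,0,0]
    - [0,0,0]
    - [0,0,0]
    - [0,0,0]
    - [0,0,0]
    - [0,0,0]
    - [0,0,0]
    - [0,0,0]
    - [0,0,0]
    - [0,0,0]

```text
time_s: 11.52
position: [0.6671, 0.2022, 0.0143]
tool_rot: [[-0.985, 0.17, 0.004], [0.17, 0.985, 0.001], [-0.004, 0.002, -1.0]]
ft_force: [-0.8, 1.5, 7.1]
grip_width: 0.0483
gripper_force: 65.2
```

```bash
python3 - <<'E'
from h import *
im,d=cams.get_image("side"); save("s3.png",cv2.resize(im[110:280,240:420],None,fx=3,fy=3,interpolation=cv2.INTER_CUBIC))
E
python3 go.py 666.5 201.6 200 543.5 -359 200
```

```text
11.5667 [667.1 202.2  14.3] phi 80.22 w 48.7 gf 65.2432644367218 ft [-0.1  1.7  6.8]
[666.5 201.6 200. ] [  0.05  -0.07 -18.57]
[ 543.5 -359.   200. ] [  3.68 -57.28   0.  ]
```

View pics/s3.png

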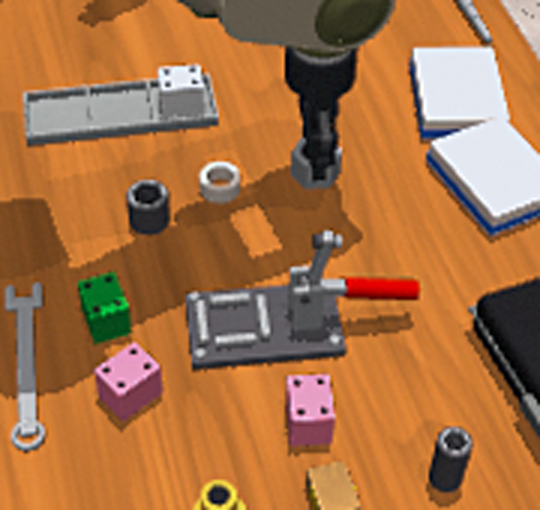

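The block stands in tray3's right compartment (crop (182,92)), the nest is empty, and the fingers hold the nut (317,165).

Call:
move_arm:
  jaw: [4,4,4,4,4,4,4,4,4,4,4,4]
  dp:
    - [0,0,-1.5]
    - [0,0,-2.5]
    - [0,0,-3]
    - [0,0,-3]
    - [0,0,-3]
    - [0,0,-3]
    - [0,0,-2.5]
    - [0,-1,0]
    - [0.1,-2,0]
    - [0.1,-2.8,0]
    - [0.1,-2.8,0]
    - [0.1,-2.8,0]
  turn:
    - [0,0,0]
    - [0,0,0]
    - [0,0,0]
    - [0,0,0]
    - [0,0,0]
    - [0,0,0]
    - [0,0,0]
    - [0,0,0]
    - [0,0,0]
    - [0,0,0]
    - [0,0,0]
    - [0,0,0]

```text
time_s: 12.57
position: [0.6415, 0.0887, 0.1953]
tool_rot: [[-0.985, 0.17, -0.002], [0.17, 0.985, -0.0], [0.002, -0.001, -1.0]]
ft_force: [1.3, -0.7, -4.6]
grip_width: 0.0485
gripper_force: 63.9
```

Call:
move_arm:
  jaw: [4,4,4,4,4,4,4,4,4,4,4,4]
  dp:
    - [0.1,-2.8,0]
    - [0.1,-2.8,0]
    - [0.1,-2.8,0]
    - [0.1,-2.8,0]
    - [0.1,-2.8,0]
    - [0.1,-2.8,0]
    - [0.1,-2.8,0]
    - [0.2,-2.8,0]
    - [0.2,-2.8,0]
    - [0.2,-2.8,0]
    - [0.2,-2.8,0]
    - [0.2,-2.8,0]
  turn:
    - [0,0,0]
    - [0,0,0]
    - [0,0,0]
    - [0,0,0]
    - [0,0,0]
    - [0,0,0]
    - [0,0,0]
    - [0,0,0]
    - [0,0,0]
    - [0,0,0]
    - [0,0,0]
    - [0,0,0]

```text
time_s: 13.57
position: [0.5673, -0.2394, 0.1955]
tool_rot: [[-0.985, 0.17, -0.002], [0.17, 0.985, 0.001], [0.002, 0.001, -1.0]]
ft_force: [0.5, 0.9, -3.3]
grip_width: 0.0486
gripper_force: 63.9
```

Call:
move_arm:
  jaw: [4,4,4,4,4,4]
  dp:
    - [0.2,-2.8,0]
    - [0.2,-2.8,0]
    - [0.1,-2.6,0]
    - [0,-2,0]
    - [0,0,0]
    - [0,0,0]
  turn:
    - [0,0,0]
    - [0,0,0]
    - [0,0,0]
    - [0,0,0]
    - [0,0,0]
    - [0,0,0]

```text
time_s: 14.07
position: [0.5454, -0.3385, 0.1953]
tool_rot: [[-0.985, 0.172, -0.002], [0.172, 0.985, 0.002], [0.002, 0.001, -1.0]]
ft_force: [-0.1, 1.2, -3.8]
grip_width: 0.0484
gripper_force: 63.9
```

```bash
python3 go.py 543.5 -359 18
```

```text
14.0667 [ 545.4 -338.5  195.3] phi 80.09 w 48.4 gf 63.91383647918701 ft [-0.1  1.2 -3.8]
[ 543.5 -359.    18. ] [-0.13 -2.06 17.73]
```

Call:
move_arm:
  jaw: [4,4,4,4,4,4,4,4,4,4,4]
  dp:
    - [0,-1,0]
    - [0,-1.1,0]
    - [0,0,3]
    - [0,0,3]
    - [0,0,3]
    - [0,0,3]
    - [0,0,2.5]
    - [0,0,1.7]
    - [0,0,1]
    - [0,0,0.5]
    - [0,0,0]
  turn:
    - [0,0,0]
    - [0,0,0]
    - [0,0,0]
    - [0,0,0]
    - [0,0,0]
    - [0,0,0]
    - [0,0,0]
    - [0,0,0]
    - [0,0,0]
    - [0,0,0]
    - [0,0,0]

```text
time_s: 14.98
position: [0.5431, -0.3586, 0.0198]
tool_rot: [[-0.985, 0.17, -0.0], [0.17, 0.985, -0.0], [0.0, -0.0, -1.0]]
ft_force: [-0.3, 0.1, -3.5]
grip_width: 0.0485
gripper_force: 64.0
```

```bash
python3 go.py 543.5 -359 18.3
```

```text
14.9833 [ 543.1 -358.6   19.8] phi 80.23 w 48.5 gf 63.95945191383362 ft [-0.3  0.1 -3.5]
[ 543.5 -359.    18.3] [-0.05 -0.03  0.15]
```

Call:
move_arm:
  jaw: [4,7,7,7,7,7,7,7]
  dp:
    - [0,0,0.1]
    - [0,0,0]
    - [0,0,0]
    - [0,0,0]
    - [0,0,-3]
    - [0,0,-3]
    - [0,0,-3]
    - [0,0,-3]
  turn:
    - [0,0,0]
    - [0,0,0]
    - [0,0,0]
    - [0,0,0]
    - [0,0,0]
    - [0,0,0]
    - [0,0,0]
    - [0,0,-0.02]

```text
time_s: 15.65
position: [0.5431, -0.3584, 0.1411]
tool_rot: [[-0.989, 0.15, 0.001], [0.15, 0.989, -0.001], [-0.001, -0.001, -1.0]]
ft_force: [0.4, -0.6, -0.0]
grip_width: 0.0699
gripper_force: 0.0
```

```bash
python3 go.py 664.8 -209 140 664.8 -209 35
```

```text
15.65 [ 543.1 -358.4  141.1] phi 81.36 w 69.9 gf 0.0 ft [ 0.4 -0.6 -0. ]
[ 664.8 -209.   140. ] [-9.77 16.61  0.11]
[ 664.8 -209.    35. ] [ 0.   0.  10.5]
```

Call:
move_arm:
  jaw: [7,7,7,7,7,7,7,7,7,7]
  dp:
    - [-1.22,2.08,0]
    - [-1.22,2.08,0]
    - [-1.22,2.08,0]
    - [-1.22,2.08,0]
    - [-1.22,2.08,0]
    - [-1.22,2.08,0]
    - [-1.22,2.08,0]
    - [-1.23,2.05,0]
    - [0,0,0]
    - [0,0,0]
  turn:
    - [0,0,0]
    - [0,0,0]
    - [0,0,0]
    - [0,0,0]
    - [0,0,0]
    - [0,0,0]
    - [0,0,0]
    - [0,0,0]
    - [0,0,0]
    - [0,0,0]

```text
time_s: 16.48
position: [0.6651, -0.208, 0.1392]
tool_rot: [[-0.989, 0.148, 0.001], [0.148, 0.989, -0.001], [-0.001, -0.0, -1.0]]
ft_force: [-0.2, -0.3, 0.2]
grip_width: 0.0703
gripper_force: 0.0
```

```bash
python3 go.py 664.8 -209 35
```

```text
16.4833 [ 665.1 -208.   139.2] phi 81.47 w 70.3 gf 0.0 ft [-0.2 -0.3  0.2]
[ 664.8 -209.    35. ] [ 1.000e-02 -1.100e-01  1.042e+01]
```

Call:
move_arm:
  jaw: [7,7,7,7,7,7,2,2,2,2,2,2]
  dp:
    - [0,-0.1,2.5]
    - [0,0,2.5]
    - [0,0,2.5]
    - [0,0,2]
    - [0,0,0.9]
    - [0,0,0]
    - [0,0,0]
    - [0,0,0]
    - [0,0,0]
    - [0,0,0]
    - [0,0,0]
    - [0,0,0]
  turn:
    - [0,0,0]
    - [0,0,0]
    - [0,0,0]
    - [0,0,0]
    - [0,0,0]
    - [0,0,0]
    - [0,0,0]
    - [0,0,0]
    - [0,0,0]
    - [0,0,0]
    - [0,0,0]
    - [0,0,0]

```text
time_s: 17.48
position: [0.6651, -0.2102, 0.0367]
tool_rot: [[-0.989, 0.15, 0.003], [0.15, 0.989, -0.002], [-0.003, -0.001, -1.0]]
ft_force: [-1.3, 1.1, 6.8]
grip_width: 0.0307
gripper_force: 59.1
```

```bash
python3 go.py 664.8 -209 215 397 365.4 215
```

```text
17.4833 [ 665.1 -210.2   36.7] phi 81.37 w 30.7 gf 59.10311758518219 ft [-1.3  1.1  6.8]
[ 664.8 -209.   215. ] [  0.05   0.11 -17.83]
[397.  365.4 215. ] [35.16 52.73  0.  ]
```

Call:
move_arm:
  jaw: [2,2,2,2,2,2,2,2,2,2,2,2]
  dp:
    - [0,0,-1.5]
    - [0,0,-2.5]
    - [0,0,-3]
    - [0,0,-3]
    - [0,0,-3]
    - [0,0,-3]
    - [0,0,-1.8]
    - [0.8,1.2,0]
    - [1.6,2.4,0]
    - [1.6,2.4,0]
    - [1.6,2.4,0]
    - [1.6,2.4,0]
  turn:
    - [0,0,0]
    - [0,0,0]
    - [0,0,0]
    - [0,0,0]
    - [0,0,0]
    - [0,0,0]
    - [0,0,0]
    - [0,0,0]
    - [0,0,0]
    - [0,0,0]
    - [0,0,0]
    - [0,0,0]

```text
time_s: 18.48
position: [0.6085, -0.091, 0.2128]
tool_rot: [[-0.989, 0.15, -0.0], [0.15, 0.989, 0.0], [0.0, 0.0, -1.0]]
ft_force: [-0.7, 0.1, -2.2]
grip_width: 0.0307
gripper_force: 59.7
```

Call:
move_arm:
  jaw: [2,2,2,2,2,2,2,2,2,2,2,2]
  dp:
    - [1.6,2.4,0]
    - [1.6,2.4,0]
    - [1.6,2.4,0]
    - [1.6,2.4,0]
    - [1.6,2.4,0]
    - [1.6,2.4,0]
    - [1.6,2.4,0]
    - [1.6,2.4,0]
    - [1.6,2.4,0]
    - [1.6,2.4,0]
    - [1.6,2.4,0]
    - [1.6,2.4,0]
  turn:
    - [0,0,0]
    - [0,0,0]
    - [0,0,0]
    - [0,0,0]
    - [0,0,0]
    - [0,0,0]
    - [0,0,0]
    - [0,0,0]
    - [0,0,0]
    - [0,0,0]
    - [0,0,0]
    - [0,0,0]

```text
time_s: 19.48
position: [0.4619, 0.2225, 0.213]
tool_rot: [[-0.989, 0.15, 0.0], [0.15, 0.989, -0.0], [-0.0, -0.0, -1.0]]
ft_force: [0.2, -0.3, -0.4]
grip_width: 0.0302
gripper_force: 59.7
```

Call:
move_arm:
  jaw: [2,2,2,2,2,2,2]
  dp:
    - [1.6,2.4,0]
    - [1.6,2.4,0]
    - [1.6,2.4,0]
    - [1.6,2.4,0]
    - [1,1.4,0]
    - [0,0,0]
    - [0,0,0]
  turn:
    - [0,0,0]
    - [0,0,0]
    - [0,0,0]
    - [0,0,0]
    - [0,0,0]
    - [0,0,0]
    - [0,0,0]

```text
time_s: 20.07
position: [0.4058, 0.3416, 0.2129]
tool_rot: [[-0.989, 0.148, 0.0], [0.148, 0.989, -0.0], [-0.0, -0.0, -1.0]]
ft_force: [-0.7, -0.8, -1.8]
grip_width: 0.0301
gripper_force: 59.7
```

```bash
python3 go.py 397 365.4 41.5
```

```text
20.0667 [405.8 341.6 212.9] phi 81.46 w 30.1 gf 59.7022408246994 ft [-0.7 -0.8 -1.8]
[397.  365.4  41.5] [ 1.23  2.22 17.14]
```

Call:
move_arm:
  jaw: [2,2,2,2,2,2,2,2,2,2,2]
  dp:
    - [0.6,1.1,0]
    - [0.6,1.1,0]
    - [0,0,3]
    - [0,0,3]
    - [0,0,3]
    - [0,0,3]
    - [0,0,2.2]
    - [0,0,1.5]
    - [0,0,1]
    - [0,0,0.3]
    - [0,0,0]
  turn:
    - [0,0,0]
    - [0,0,0]
    - [0,0,0]
    - [0,0,0]
    - [0,0,0]
    - [0,0,0]
    - [0,0,0]
    - [0,0,0]
    - [0,0,0]
    - [0,0,0]
    - [0,0,0]

```text
time_s: 20.98
position: [0.3978, 0.3649, 0.0426]
tool_rot: [[-0.989, 0.15, -0.0], [0.15, 0.989, -0.0], [0.0, -0.0, -1.0]]
ft_force: [-0.5, -0.6, -2.5]
grip_width: 0.0305
gripper_force: 59.9
```

```bash
python3 - <<'E'
from h import *
im,d=cams.get_image("side"); save("s4.png",cv2.resize(im[70:270,220:440],None,fx=3,fy=3,interpolation=cv2.INTER_CUBIC))
E
python3 go.py 397 365.4 41
```

```text
21.0333 [398.1 365.1  43.4] phi 81.35 w 30.2 gf 59.87322986125946 ft [-0.8 -0.4 -1.6]
[397.  365.4  41. ] [0.11 0.02 0.24]
```

View pics/s4.png

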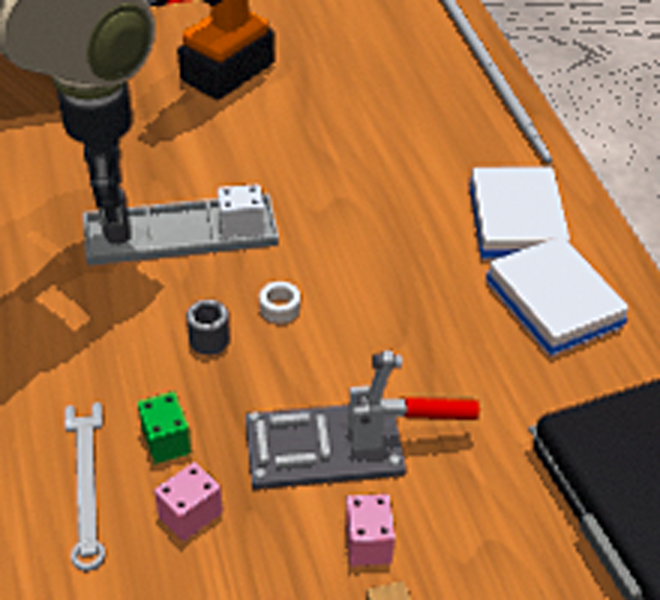

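The tall socket is held in tray3's left compartment (crop (115,225)) and the block stands untouched at (240,205).

Call:
move_arm:
  jaw: [2,2,5.5,5.5,5.5,7.2,7.2,7.2,7.2,7.2]
  dp:
    - [0,0,0.2]
    - [0,0,0]
    - [0,0,0]
    - [0,0,0]
    - [0,0,0]
    - [0,0,-2]
    - [0,0,-3]
    - [0,0,-3]
    - [0,0,-3]
    - [0,0,-1]
  turn:
    - [0,0,0]
    - [0,0,0]
    - [0,0,0]
    - [0,0,0]
    - [0,0,0]
    - [0,0,0]
    - [0,0,0]
    - [0,0,0]
    - [0,0,0]
    - [0,0,0]

```text
time_s: 21.87
position: [0.3989, 0.3655, 0.1654]
tool_rot: [[-0.989, 0.15, 0.006], [0.15, 0.989, 0.004], [-0.006, 0.004, -1.0]]
ft_force: [0.5, 0.1, 0.8]
grip_width: 0.0722
gripper_force: 0.0
```

```bash
python3 go.py 467.7 177.4 155 467.7 177.4 17
```

```text
21.8667 [398.9 365.5 165.4] phi 81.37 w 72.2 gf 0.0 ft [0.5 0.1 0.8]
[467.7 177.4 155. ] [ -9.65 -17.56   1.04]
[467.7 177.4  17. ] [ 0.   0.  13.8]
```

Call:
move_arm:
  jaw: [7.2,7.2,7.2,7.2,7.2,7.2,7.2,7.2,7.2,7.2]
  dp:
    - [-1.2,-2.2,0]
    - [-1.2,-2.2,0]
    - [-1.2,-2.2,0]
    - [-1.2,-2.2,0]
    - [-1.2,-2.2,0]
    - [-1.2,-2.2,0]
    - [-1.2,-2.2,0.5]
    - [-1.2,-2.1,0.5]
    - [0,0,0]
    - [0,0,0]
  turn:
    - [0,0,0]
    - [0,0,0]
    - [0,0,0]
    - [0,0,0]
    - [0,0,0]
    - [0,0,0]
    - [0,0,0]
    - [0,0,0]
    - [0,0,0]
    - [0,0,0]

```text
time_s: 22.7
position: [0.4666, 0.1766, 0.1509]
tool_rot: [[-0.988, 0.152, -0.0], [0.152, 0.988, 0.0], [0.0, 0.0, -1.0]]
ft_force: [0.3, -0.7, 0.7]
grip_width: 0.0721
gripper_force: 0.0
```

```bash
python3 go.py 467.7 177.4 17
```

```text
22.7 [466.6 176.6 150.9] phi 81.23 w 72.1 gf 0.0 ft [ 0.3 -0.7  0.7]
[467.7 177.4  17. ] [-0.1   0.1  13.39]
```

Call:
move_arm:
  jaw: [7.2,7.2,7.2,7.2,7.2,7.2,7.2,3.5,3.5,3.5,3.5,3.5]
  dp:
    - [-0.1,0.1,3]
    - [0,0,3]
    - [0,0,3]
    - [0,0,2.5]
    - [0,0,1.3]
    - [0,0,0.5]
    - [0,0,0]
    - [0,0,0]
    - [0,0,0]
    - [0,0,0]
    - [0,0,0]
    - [0,0,0]
  turn:
    - [0,0,0]
    - [0,0,0]
    - [0,0,0]
    - [0,0,0]
    - [0,0,0]
    - [0,0,0]
    - [0,0,0]
    - [0,0,0]
    - [0,0,0]
    - [0,0,0]
    - [0,0,0]
    - [0,0,0]

```text
time_s: 23.7
position: [0.4681, 0.1786, 0.0194]
tool_rot: [[-0.989, 0.15, 0.003], [0.15, 0.989, 0.001], [-0.003, 0.001, -1.0]]
ft_force: [-1.2, 1.6, 6.2]
grip_width: 0.0441
gripper_force: 60.6
```

```bash
python3 go.py 467.7 177.4 205 470 -357 205
```

```text
23.7 [468.1 178.6  19.4] phi 81.36 w 44.1 gf 60.59783935546875 ft [-1.2  1.6  6.2]
[467.7 177.4 205. ] [  0.03  -0.13 -18.56]
[ 470. -357.  205.] [ -8.31 -52.79   0.  ]
```

Call:
move_arm:
  jaw: [3.5,3.5,3.5,3.5,3.5,3.5,3.5,3.5,3.5,3.5,3.5,3.5]
  dp:
    - [0,0,-1.5]
    - [0,0,-2.5]
    - [0,0,-3]
    - [0,0,-3]
    - [0,0,-3]
    - [0,0,-2]
    - [-0.2,-1.3,0]
    - [-0.4,-2.6,0]
    - [-0.4,-2.6,0]
    - [-0.4,-2.6,0]
    - [-0.4,-2.6,0]
    - [-0.4,-2.6,0]
  turn:
    - [0,0,0]
    - [0,0,0]
    - [0,0,0]
    - [0,0,0]
    - [0,0,0]
    - [0,0,0]
    - [0,0,0]
    - [0,0,0]
    - [0,0,0]
    - [0,0,0]
    - [0,0,0]
    - [0,0,0]

```text
time_s: 24.7
position: [0.4672, 0.0324, 0.1684]
tool_rot: [[-0.989, 0.15, 0.001], [0.15, 0.989, -0.0], [-0.001, -0.0, -1.0]]
ft_force: [0.1, -0.9, -4.0]
grip_width: 0.0438
gripper_force: 62.6
```

Call:
move_arm:
  jaw: [3.5,3.5,3.5,3.5,3.5,3.5,3.5,3.5,3.5,3.5,3.5,3.5]
  dp:
    - [-0.4,-2.6,0]
    - [-0.4,-2.6,0]
    - [-0.4,-2.6,0]
    - [-0.4,-2.6,0]
    - [-0.4,-2.6,0]
    - [-0.4,-2.6,0]
    - [-0.4,-2.6,0]
    - [-0.4,-2.6,0]
    - [-0.4,-2.6,0]
    - [-0.4,-2.6,0]
    - [-0.4,-2.6,0]
    - [-0.4,-2.6,0]
  turn:
    - [0,0,0]
    - [0,0,0]
    - [0,0,0]
    - [0,0,0]
    - [0,0,0]
    - [0,0,0]
    - [0,0,0]
    - [0,0,0]
    - [0,0,0]
    - [0,0,0]
    - [0,0,0]
    - [0,0,0]

```text
time_s: 25.7
position: [0.4679, -0.2832, 0.1683]
tool_rot: [[-0.989, 0.15, 0.0], [0.15, 0.989, -0.0], [-0.0, -0.0, -1.0]]
ft_force: [0.2, -0.3, -3.4]
grip_width: 0.0441
gripper_force: 62.6
```

Call:
move_arm:
  jaw: [3.5,3.5,3.5,3.5,3.5]
  dp:
    - [-0.4,-2.6,0]
    - [-0.4,-2.6,0]
    - [-0.3,-1.7,0]
    - [0,0,0]
    - [0,0,0]
  turn:
    - [0,0,0]
    - [0,0,0]
    - [0,0,0]
    - [0,0,0]
    - [0,0,0]

```text
time_s: 26.12
position: [0.4684, -0.3523, 0.1678]
tool_rot: [[-0.988, 0.152, -0.0], [0.152, 0.988, 0.0], [0.0, 0.0, -1.0]]
ft_force: [0.1, 0.6, -4.2]
grip_width: 0.0441
gripper_force: 62.6
```

```bash
python3 go.py 469.5 -357 23.7
```

```text
26.1167 [ 468.4 -352.3  167.8] phi 81.29 w 44.1 gf 62.61317253112793 ft [ 0.1  0.6 -4.2]
[ 469.5 -357.    23.7] [-0.18 -0.45 14.41]
```

Call:
move_arm:
  jaw: [3.5,3.5,3.5,3.5,3.5,3.5,3.5,3.5,3.5]
  dp:
    - [-0.2,-0.4,2]
    - [0,0,3]
    - [0,0,3]
    - [0,0,2.5]
    - [0,0,1.7]
    - [0,0,1.2]
    - [0,0,0.7]
    - [0,0,0.2]
    - [0,0,0]
  turn:
    - [0,0,0]
    - [0,0,0]
    - [0,0,0]
    - [0,0,0]
    - [0,0,0]
    - [0,0,0]
    - [0,0,0]
    - [0,0,0]
    - [0,0,0]

```text
time_s: 26.87
position: [0.4704, -0.3558, 0.0252]
tool_rot: [[-0.989, 0.15, 0.0], [0.15, 0.989, -0.0], [-0.0, -0.0, -1.0]]
ft_force: [-0.0, -0.3, -4.1]
grip_width: 0.0441
gripper_force: 62.6
```

```bash
python3 - <<'E'
from h import *
im,d=cams.get_image("side"); save("s5.png",cv2.resize(im[200:380,250:450],None,fx=3,fy=3,interpolation=cv2.INTER_CUBIC))
E
python3 go.py 469.5 -357 23.5
```

```text
26.9167 [ 470.6 -356.2   25.7] phi 81.38 w 44.2 gf 62.6333749294281 ft [-0.   0.8 -3.4]
[ 469.5 -357.    23.5] [ 0.09 -0.1   0.22]
```

View pics/s5.png

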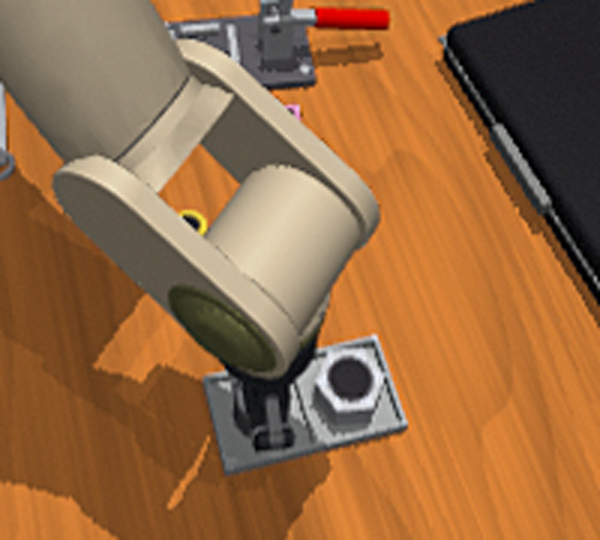

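The nut lies flat in tray2's right compartment (crop (350,395)) and the wide socket is over the left one (265,425). I release it, then go for the bush.

Call:
move_arm:
  jaw: [3.5,3.5,6.5,6.5,6.5,6.5,6.5,6.5,6.5,6.5]
  dp:
    - [0,0,0.2]
    - [0,0,0]
    - [0,0,0]
    - [0,0,0]
    - [0,0,0]
    - [0,0,-2]
    - [0,0,-3]
    - [0,0,-3]
    - [0,0,-3]
    - [0,0,-1]
  turn:
    - [0,0,0]
    - [0,0,0]
    - [0,0,0]
    - [0,0,0]
    - [0,0,0]
    - [0,0,0]
    - [0,0,0]
    - [0,0,0]
    - [0,0,0]
    - [0,0,0]

```text
time_s: 27.75
position: [0.4713, -0.3575, 0.1477]
tool_rot: [[-0.989, 0.15, 0.005], [0.15, 0.989, -0.006], [-0.006, -0.005, -1.0]]
ft_force: [-0.5, 0.4, 0.2]
grip_width: 0.0649
gripper_force: 0.0
```

```bash
python3 go.py 451.4 -195.9 144 451.4 -195.9 22
```

```text
27.75 [ 471.3 -357.5  147.7] phi 81.36 w 64.9 gf 0.0 ft [-0.5  0.4  0.2]
[ 451.4 -195.9  144. ] [ 4.41 15.67  0.37]
[ 451.4 -195.9   22. ] [ 0.   0.  12.2]
```

Call:
move_arm:
  jaw: [6.5,6.5,6.5,6.5,6.5,6.5,6.5,6.5,6.5]
  dp:
    - [0.6,2.2,0]
    - [0.6,2.2,0]
    - [0.6,2.2,0]
    - [0.6,2.2,0]
    - [0.6,2.2,0]
    - [0.6,2.2,0]
    - [0.7,2.4,0]
    - [0,0,0]
    - [0,0,0]
  turn:
    - [0,0,0]
    - [0,0,0]
    - [0,0,0]
    - [0,0,0]
    - [0,0,0]
    - [0,0,0]
    - [0,0,0]
    - [0,0,0]
    - [0,0,0]

```text
time_s: 28.5
position: [0.4511, -0.195, 0.143]
tool_rot: [[-0.989, 0.149, 0.0], [0.149, 0.989, -0.0], [-0.0, -0.0, -1.0]]
ft_force: [0.3, -0.5, 0.9]
grip_width: 0.0649
gripper_force: 0.0
```

```bash
python3 go.py 451.4 -195.9 22
```

```text
28.5 [ 451.1 -195.   143. ] phi 81.45 w 64.9 gf 0.0 ft [ 0.3 -0.5  0.9]
[ 451.4 -195.9   22. ] [-0.04 -0.09 12.1 ]
```

Call:
move_arm:
  jaw: [6.5,6.5,6.5,6.5,6.5,6.5,6.5,2,2,2,2,2]
  dp:
    - [0,-0.1,3]
    - [0,0,3]
    - [0,0,2.5]
    - [0,0,2]
    - [0,0,1.1]
    - [0,0,0.5]
    - [0,0,0]
    - [0,0,0]
    - [0,0,0]
    - [0,0,0]
    - [0,0,0]
    - [0,0,0]
  turn:
    - [0,0,0]
    - [0,0,0]
    - [0,0,0]
    - [0,0,0]
    - [0,0,0]
    - [0,0,0]
    - [0,0,0]
    - [0,0,0]
    - [0,0,0]
    - [0,0,0]
    - [0,0,0]
    - [0,0,0]

```text
time_s: 29.5
position: [0.4514, -0.1969, 0.023]
tool_rot: [[-0.989, 0.15, 0.002], [0.15, 0.989, -0.001], [-0.002, -0.001, -1.0]]
ft_force: [-0.9, 0.3, 6.5]
grip_width: 0.0297
gripper_force: 59.0
```

```bash
python3 go.py 451.4 -195.9 200 470.5 357.7 200
```

```text
29.5 [ 451.4 -196.9   23. ] phi 81.36 w 29.7 gf 58.963329792022705 ft [-0.9  0.3  6.5]
[ 451.4 -195.9  200. ] [  0.02   0.1  -17.7 ]
[470.5 357.7 200. ] [ 6.49 55.01  0.  ]
```

Call:
move_arm:
  jaw: [2,2,2,2,2,2,2,2,2,2,2,2]
  dp:
    - [0,0,-1.5]
    - [0,0,-2.5]
    - [0,0,-3]
    - [0,0,-3]
    - [0,0,-3]
    - [0,0,-3]
    - [0.2,1.3,0]
    - [0.3,2.6,0]
    - [0.3,2.6,0]
    - [0.3,2.6,0]
    - [0.3,2.6,0]
    - [0.3,2.6,0]
  turn:
    - [0,0,0]
    - [0,0,0]
    - [0,0,0]
    - [0,0,0]
    - [0,0,0]
    - [0,0,0]
    - [0,0,0]
    - [0,0,0]
    - [0,0,0]
    - [0,0,0]
    - [0,0,0]
    - [0,0,0]

```text
time_s: 30.5
position: [0.455, -0.0511, 0.1816]
tool_rot: [[-0.989, 0.15, -0.0], [0.15, 0.989, 0.0], [0.0, 0.0, -1.0]]
ft_force: [0.3, -0.6, -2.7]
grip_width: 0.0296
gripper_force: 59.8
```

Call:
move_arm:
  jaw: [2,2,2,2,2,2,2,2,2,2,2,2]
  dp:
    - [0.3,2.6,0]
    - [0.3,2.6,0]
    - [0.3,2.6,0]
    - [0.3,2.6,0]
    - [0.3,2.6,0]
    - [0.3,2.6,0]
    - [0.3,2.6,0]
    - [0.3,2.6,0]
    - [0.3,2.6,0]
    - [0.3,2.6,0]
    - [0.3,2.6,0]
    - [0.3,2.6,0]
  turn:
    - [0,0,0]
    - [0,0,0]
    - [0,0,0]
    - [0,0,0]
    - [0,0,0]
    - [0,0,0]
    - [0,0,0]
    - [0,0,0]
    - [0,0,0]
    - [0,0,0]
    - [0,0,0]
    - [0,0,0]

```text
time_s: 31.5
position: [0.4661, 0.2627, 0.1815]
tool_rot: [[-0.989, 0.15, -0.001], [0.15, 0.989, -0.0], [0.001, -0.0, -1.0]]
ft_force: [0.4, -0.1, -2.6]
grip_width: 0.0295
gripper_force: 59.8
```

Call:
move_arm:
  jaw: [2,2,2,2,2,2]
  dp:
    - [0.4,2.6,0]
    - [0.4,2.6,0]
    - [0.4,2.6,0]
    - [0,1.7,0]
    - [0,0,0]
    - [0,0,0]
  turn:
    - [0,0,0]
    - [0,0,0]
    - [0,0,0]
    - [0,0,0]
    - [0,0,0]
    - [0,0,0]

```text
time_s: 32.0
position: [0.4686, 0.3573, 0.1811]
tool_rot: [[-0.989, 0.149, -0.001], [0.149, 0.989, -0.001], [0.001, -0.001, -1.0]]
ft_force: [0.5, -0.0, -3.1]
grip_width: 0.0294
gripper_force: 60.0
```

```bash
python3 go.py 470.5 357.5 27.5
python3 - <<'E'
from h import *
im,d=cams.get_image("top"); save("t6.png",cv2.resize(im[150:300,140:300],None,fx=3.5,fy=3.5,interpolation=cv2.INTER_CUBIC))
E
```

```text
32.0 [468.6 357.3 181.1] phi 81.45 w 29.4 gf 59.97661650180817 ft [ 0.5 -0.  -3.1]
[470.5 357.5  27.5] [-0.19  0.04 15.36]
```

View pics/t6.png

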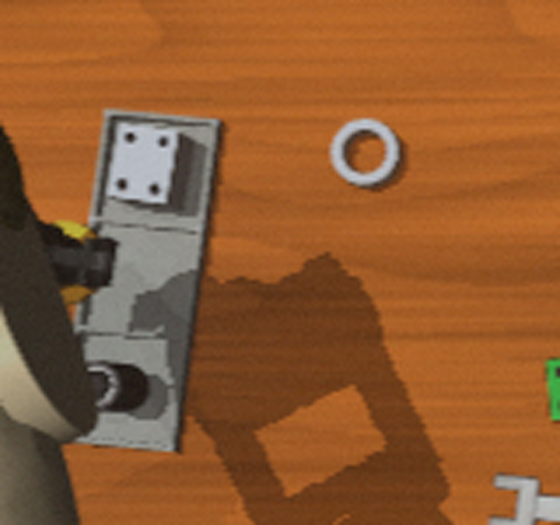

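Tray3 has not moved. The block (crop (145,160)) and tall socket (115,388) stand in the end compartments, and the middle one is free.

Call:
move_arm:
  jaw: [2,2,2,2,2,2,2,2,2,2]
  dp:
    - [-0.2,0,2]
    - [0,0,3]
    - [0,0,3]
    - [0,0,2.5]
    - [0,0,2]
    - [0,0,1.5]
    - [0,0,1]
    - [0,0,0.5]
    - [0,0,0]
    - [0,0,0]
  turn:
    - [0,0,0]
    - [0,0,0]
    - [0,0,0]
    - [0,0,0]
    - [0,0,0]
    - [0,0,0]
    - [0,0,0]
    - [0,0,0]
    - [0,0,0]
    - [0,0,0]

```text
time_s: 32.88
position: [0.4717, 0.3563, 0.0276]
tool_rot: [[-0.989, 0.151, 0.001], [0.151, 0.989, 0.001], [-0.001, 0.001, -1.0]]
ft_force: [-0.2, -0.2, -1.8]
grip_width: 0.0297
gripper_force: 60.1
```

Call:
move_arm:
  jaw: [5.5,5.5,5.5,6,6,6,6,6,6]
  dp:
    - [0,0,0]
    - [0,0,0]
    - [0,0,0]
    - [0,0,-2]
    - [0,0,-3]
    - [0,0,-3]
    - [0,0,-3]
    - [0,0,-3]
    - [0,0,-3]
  turn:
    - [0,0,0]
    - [0,0,0]
    - [0,0,0]
    - [0,0,0]
    - [0,0,0]
    - [0,0,0]
    - [0,0,0]
    - [0,0,0]
    - [0,0,0]

```text
time_s: 33.63
position: [0.4711, 0.3565, 0.1987]
tool_rot: [[-0.989, 0.15, 0.001], [0.15, 0.989, 0.0], [-0.0, 0.0, -1.0]]
ft_force: [-0.0, 0.4, 1.0]
grip_width: 0.0598
gripper_force: 0.0
```

Call:
move_arm:
  jaw: [6,6,6,6,6,6,6,6]
  dp:
    - [0,-2.5,0]
    - [0,-2.5,0]
    - [0,-2.5,0]
    - [0,-2.5,0]
    - [0,-2.5,0]
    - [0,-2.5,0]
    - [0,-2.5,0]
    - [0,0,0]
  turn:
    - [0,0,0]
    - [0,0,0]
    - [0,0,0]
    - [0,0,0]
    - [0,0,0]
    - [0,0,0]
    - [0,0,0]
    - [0,0,0]

```text
time_s: 34.3
position: [0.4445, 0.1807, 0.1972]
tool_rot: [[-0.988, 0.153, 0.0], [0.153, 0.988, -0.001], [-0.0, -0.001, -1.0]]
ft_force: [1.4, 0.5, 1.0]
grip_width: 0.0601
gripper_force: 0.0
```

```bash
python3 - <<'E'
from meas import *
im,d=cams.get_image("top"); save("t7.png",cv2.resize(im[90:310,140:520],None,fx=2.1,fy=2.1,interpolation=cv2.INTER_CUBIC))
im2,_=cams.get_image("side"); save("s7.png",cv2.resize(im2[110:380,220:440],None,fx=2.2,fy=2.2,interpolation=cv2.INTER_CUBIC))
P=cloud("top",d)
for nm,xy,lo,hi in [("block",(544,349),.043,.055),("bush",(470,357),.044,.056),("tall",(398,365),.062,.078),("nut",(543,-359),.033,.044),("wide",(470,-357),.04,.052)]:
    c=pix("top",[xy[0]/1e3,xy[1]/1e3,lo+.006])[0]; print(nm,meas("top",(c[0],c[1],32,32),P,lo,hi))
E
```

```text
block (226, array([553.2, 346.1]), array([41.2, 31.8]), 81.5, array([554.6, 346.7]), 0.0491)
bush None
tall None
nut (393, array([ 544. , -359.6]), array([49.8, 54.2]), 20.0, array([ 543.9, -360. ]), 0.0386)
wide (317, array([ 470.8, -356.8]), array([43.6, 44. ]), 89.1, array([ 470.8, -356.7]), 0.0469)
```

View pics/t7.png

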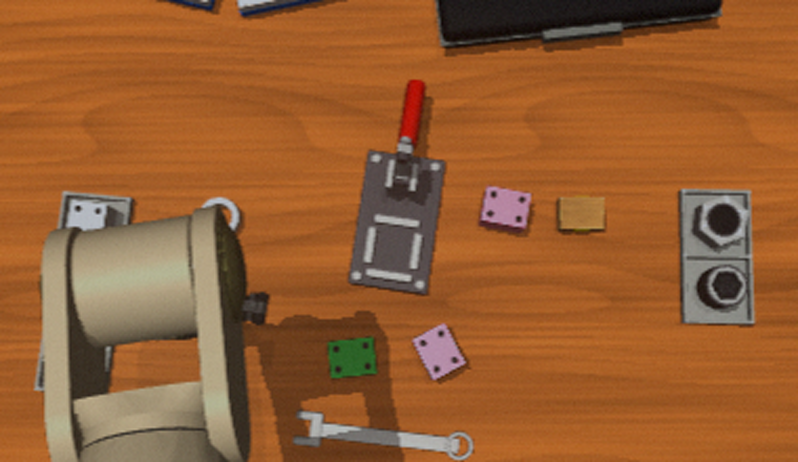

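View pics/s7.png

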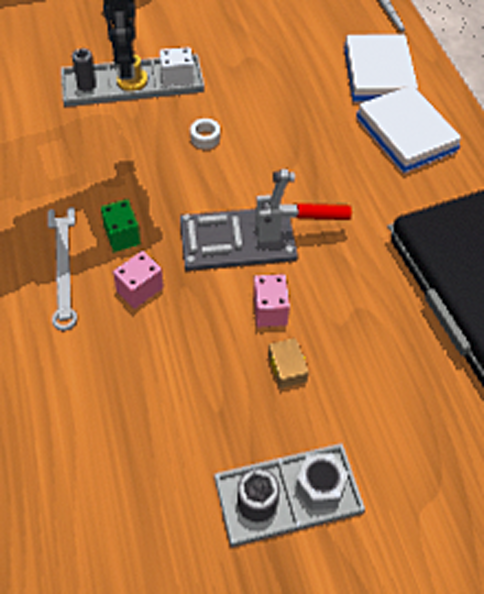

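Tray2's parts stand at their compartment centres at the right heights, and the clamp is open. The arm hides tray3 from above, so I clear it and measure once more.

Call:
move_arm:
  jaw: [6,6,6,6,6,6,6,6,6,6,6]
  dp:
    - [0,-2.5,0]
    - [0,-2.5,0]
    - [0,-2.5,0]
    - [0,-2.5,0]
    - [0,-2.5,0]
    - [0,-2.5,0]
    - [0,-2.5,0]
    - [0,-2.5,0]
    - [0,-2.5,0]
    - [0,0,0]
    - [0,0,0]
  turn:
    - [0,0,0]
    - [0,0,0]
    - [0,0,0]
    - [0,0,0]
    - [0,0,0]
    - [0,0,0]
    - [0,0,0]
    - [0,0,0]
    - [0,0,0]
    - [0,0,0]
    - [0,0,0]

```text
time_s: 35.32
position: [0.4117, -0.039, 0.1969]
tool_rot: [[-0.988, 0.152, 0.0], [0.152, 0.988, 0.0], [-0.0, 0.0, -1.0]]
ft_force: [0.0, 0.7, 0.4]
grip_width: 0.06
gripper_force: 0.0
```

```bash
python3 - <<'E'
from meas import *
im,d=cams.get_image("top"); save("t8.png",cv2.resize(im[150:300,140:300],None,fx=3.5,fy=3.5,interpolation=cv2.INTER_CUBIC))
P=cloud("top",d)
for nm,xy,lo,hi in [("block",(544,349),.043,.055),("bush",(470,357),.044,.056),("tall",(398,365),.062,.078)]:
    c=pix("top",[xy[0]/1e3,xy[1]/1e3,lo+.006])[0]; print(nm,meas("top",(c[0],c[1],26,26),P,lo,hi))
E
```

```text
block (385, array([544.1, 347.7]), array([41.7, 50.3]), 80.5, array([543.9, 347.7]), 0.0491)
bush (157, array([471.5, 356.7]), array([30. , 31.5]), 2.6, array([471.6, 356.8]), 0.0503)
tall (168, array([397.6, 365.7]), array([30.8, 30.7]), 10.9, array([397.3, 366. ]), 0.0711)
```

View pics/t8.png

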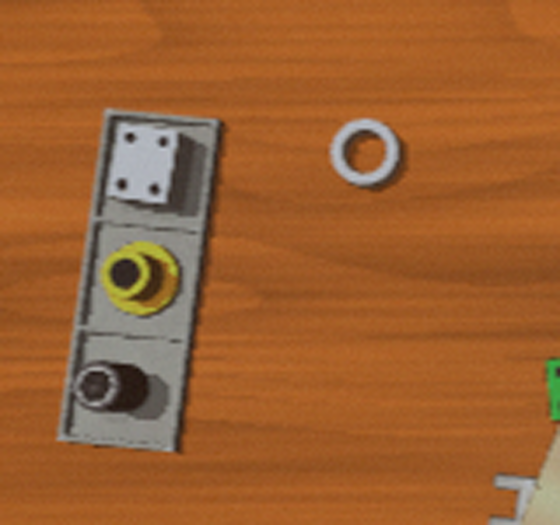

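All three parts stand centred in tray3, at crop (145,160), (140,278) and (110,388), with tops at 49, 50 and 71 mm as they should be.

```bash
python3 -c "
from rig import ticket; print(ticket.close_job())"
```

```text
the job is handed in; nothing more can be done
None
```

Job handed in at about 35 s of the 144 s: the clamp is open, the block, bush and tall socket are in the three-compartment tray, and the nut and wide socket are in the two-compartment tray; the last pictures showed every part upright near its compartment centre, though hand-in returned no verdict.

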